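# Turn up the bench light by three clicks on its thumbwheel

## Task

Turn the bench's main light up: roll the wide knurled thumbwheel on its dimmer box three clicks (60 degrees) towards the small glass lens at the end of that box, then take the finger away. Leave the narrow thumbwheel on the other dimmer as it is.

Things in the scene. Friction and masses are not known exactly. Their poses are not given: they have to be found in the camera images.
- main_wheel (a joint): Angle (rad) of the main light's dimmer wheel: aluminium, level axle, 60 mm across, 26 mm wide, in a slot in a box's top. Positive = its top rolls towards the lens. Range -1.8 to 1.8, starts at -0.8 to -0.25. Knurled; a heavier black line every 20 deg: line to line is one click (10.5 mm of rim). Clicks are seen, not felt: it follows a dragging fingertip (friction about 1 N) and stays where left.
- main_top (a point): Topmost point of the wide wheel, unpressed, mid-width, 69 mm above the table, 30 mm above the axle. Fixed to the box, does not turn: x = level, along the box towards its lens (the way to roll), y = along the axle, z = up. The axle is sprung: it sinks from about 4 N on, to a stop 5 mm down at 12 N. The box's top is 21 mm below this point.
- main_mark (a point): Middle of the one broad white line (6 mm) across the wide wheel's rim, 30 mm from the axle; turns with it, at the top when the joint reads 0. The wheel's box: grey, fixed, 120 x 80 mm, 45 mm high, on a 3 mm green mat; on top at one end, 46 mm from the wheel's centre, an amber glass lens 20 mm across, 11 mm high; a black stub at the other end.
- spot_mark (a point): The same white line on the narrow thumbwheel (60 mm across, only 10 mm wide) of the other dimmer, a like box: leave it alone. A third like box has an upright black knob and no wheel. The three boxes swap places from start to start.
There are look-alikes about, which are no part of the job. What is shaped like the part that bears main_wheel but red or yellow is not meant.

How it is judged:
By the outcome, as a careful person would: the job done as asked, in the order asked, and still so for the second after the job is handed in, with the robot touching nothing.
It also fails if it takes over 35 s, if anything falls off the work surface, if the arm or the gripper's body presses on something with over 40 N, if the wrist force passes 120 N, or if a joint passes its speed limit or range.

## Robot

A 6-joint arm with a two-finger parallel gripper is mounted at the origin on the work surface. World frame = base frame: x ahead of the robot, y to its left, z up, the work surface at z = 0. Lengths are in m, angles in rad, forces in N, time in s.
With the tool pointing down it reaches from about 0.35 to 0.85 m from the base axis. Payload 8.1 kg.
Tool frame: the origin (TCP) lies between the finger pads; the fingertips stand 17 mm ahead of it and the grasp point (between the pads) lies 2 mm behind it (arm.finger_overhang is the distance from the TCP to the fingertips, in m); x points along the fingers, y is the direction in which the jaws open and shut, and the axes are right-handed (so a half turn about x gives the same grasp; the last joint's range is limited). The gripper opens to 93 mm and grips with 3 to 60 N. Pads are 15 mm wide; open, the fingers measure 128 mm over their backs; the gripper's body (75 mm by 188 mm) begins 65 mm behind the grasp point.
Start: joints at [1.017, 0.13, 1.488, -0, 1.523, -0.085], TCP at [0.271, 0.535, 0.236] pointing down, gripper open.
Joint ranges: [-2.96, 2.96], [-0.89, 2.26], [0.02, 2.5], [-1.34, 4.48], [0, 2.73], [-2.66, 2.66]. Speed limits (rad/s): [2.39, 2.39, 2.79, 3.14, 3.14, 3.14].

## Interface

Orientations are given as a unit quaternion [x, y, z, w].
In Python, from plant import arm gives the robot as it stands.
- The arm moves only by the tool play_rows, never from a script. Its argument "commands" is a list of rows, each an object with "travel": the shift along the tool's x, y, z in m, a list of three; "rotation": the turn, a rotation vector about the tool's x, y, z in degrees, a list of three; "hand": the opening, from 0 (shut) to 1 (fully open). A call has 1 to 20 rows; each row shifts and turns the pose as measured when the row begins, along the tool's axes as they then stand; what a row does not reach is not made up. A row lasts 1/12 s, in which the tool goes at most 41.7 mm and 7.16 degrees, less where a joint would pass 70% of its speed; a pose out of reach is approached as far as the arm can. A call is refused whole if a number of a shift passes 0.0417 or a number of a turn 7.16, either way. A call with a gripper value outside its range is refused whole. The fingers move at their own pace and stop on an object; "newtons" is the grip in N (left out, the last holds). Time passes only in rows, so rows that do not move let the fingers close. It gives the time, the measured TCP pose, the force and the opening at its end, in the units of the state.
- arm.get_obs(): the state, without advancing time (a new reading comes with each control period).
- arm.read_camera(name): name is "side" or "top" or "wrist"; returns (picture, depth): 384x512x3 uint8, blue, green, red; 384x512 float32, m along the optical axis (not along the pixel's ray), 0 where there is no reading.
- arm.camera_params(name): a dict with "intrinsics" (3x3 intrinsics, pixels), "dist_coeffs" ([k1, k2, p1, p2, k3] as OpenCV has them; the pictures are not rectified), "world_to_cam" (4x4, takes a point from world to camera coordinates). Camera axes: x right, y down, z forward; pixel columns grow to the right and rows downward; lengths in m; the calibration is good to about 2 mm. A picture is of the moment at which its call begins: read the wrist's pose just before it. camera_params takes no time and is no camera call; for the wrist camera it gives the pose at the moment of the call.
- arm.hand_in(): hands the job in, once; it reports no verdict.
The state is a dict: "t": time; "joints": joint angles; "joint_vel": joint speeds; "effort": joint torques, N m; "position": TCP position; "tcp_rot": TCP orientation; "force": force on the tool from outside, world axes, zero at the start; "wrist_torque": the same for the moment, N m; "gripper_width": opening from 0.0 (shut) to 1.0 (fully open).
Only numpy, scipy, OpenCV 4.12 (cv2) and the standard library are available. Lean on these libraries where they do the work, as an engineer would, in place of code of your own. Each camera call takes 0.05 s, during which the arm holds its last target. There are 200 camera calls.

## Working session

There is one attempt and no reset: what is moved stays moved. The work goes in short steps, Python scripts to look and compute and a tool call to move; the robot and the scene stay as the last step left them, time stands still between calls to the robot, and variables do not carry over. Pictures are saved under pics/ and viewed, about 8 in all and at most 12, crops included, and the job is handed in when it is done.

Besides the shell and the picture viewer there is one more tool, called after ">>>" as name(argument=value, ...), one argument or row to a line, values as JSON. play_rows: Moves the arm, as the interface text tells. Its arguments: {"type":"object","properties":{"commands":{"type":"array"},"newtons":{"type":"number"}},"required":["commands"]}

```bash
mkdir -p pics
cat > h.py <<'E'
import numpy as np,cv2
from plant import arm
def ray(name,uv,z,P=None):
    P=P or arm.camera_params(name)
    K=np.array(P["intrinsics"]);d=np.array(P["dist_coeffs"]);T=np.array(P["world_to_cam"])
    n=cv2.undistortPoints(np.array([[uv]],float),K,d)[0,0]
    R=T[:3,:3];c=-R.T@T[:3,3];v=R.T@np.array([n[0],n[1],1])
    return c+v*(z-c[2])/v[2]
def deproj(name,uv,depth,P=None):
    P=P or arm.camera_params(name)
    K=np.array(P["intrinsics"]);d=np.array(P["dist_coeffs"]);T=np.array(P["world_to_cam"])
    n=cv2.undistortPoints(np.array([[uv]],float),K,d)[0,0]
    return T[:3,:3].T@(np.array([n[0],n[1],1])*depth-T[:3,3])
E
python3 - <<'E'
from h import *
o=arm.get_obs();print(o)
for n in("top","side"):
    im,d=arm.read_camera(n);cv2.imwrite(f"pics/{n}0.png",im);np.save(f"pics/{n}0.npy",d)
a=cv2.imread("pics/top0.png");b=cv2.imread("pics/side0.png")
cv2.imwrite("pics/top0b.png",cv2.resize(a,(800,600)))
for n in("top","side"):
    P=arm.camera_params(n);T=np.array(P["world_to_cam"]);print(n,-T[:3,:3].T@T[:3,3],T[:3,:3].round(2).tolist())
E
```

```text
{'t': 0.0, 'joints': array([ 1.01660360e+00,  1.31189160e-01,  1.48925219e+00, -1.33144773e-05,
        1.52298889e+00, -8.54138706e-02]), 'joint_vel': array([-5.58083314e-04,  8.02977876e-04, -5.37670326e-05,  3.68114054e-04,
       -1.39069926e-03, -1.49176127e-03]), 'effort': array([ 1.07260435e-04, -5.59858954e+01, -4.91738605e+01,  7.70059344e-02,
        3.57817404e-02, -2.01940784e-04]), 'position': array([0.27079129, 0.53482604, 0.23458557]), 'tcp_rot': array([ 0.16360643,  0.68797143, -0.16484288,  0.68757186]), 'force': array([ 0.42070286, -0.21950559, -0.13234169]), 'wrist_torque': array([0.06610069, 0.02445499, 0.03814016]), 'gripper_width': 1.0031575653884008}
top [ 0.39190174 -0.14480592  1.16562944] [[0.02, -1.0, 0.0], [-0.99, -0.02, -0.11], [0.11, 0.0, -0.99]]
side [ 0.11107727 -1.19732067  0.9519636 ] [[0.94, -0.35, 0.0], [-0.22, -0.59, -0.78], [0.27, 0.73, -0.63]]
```

View pics/top0b.png

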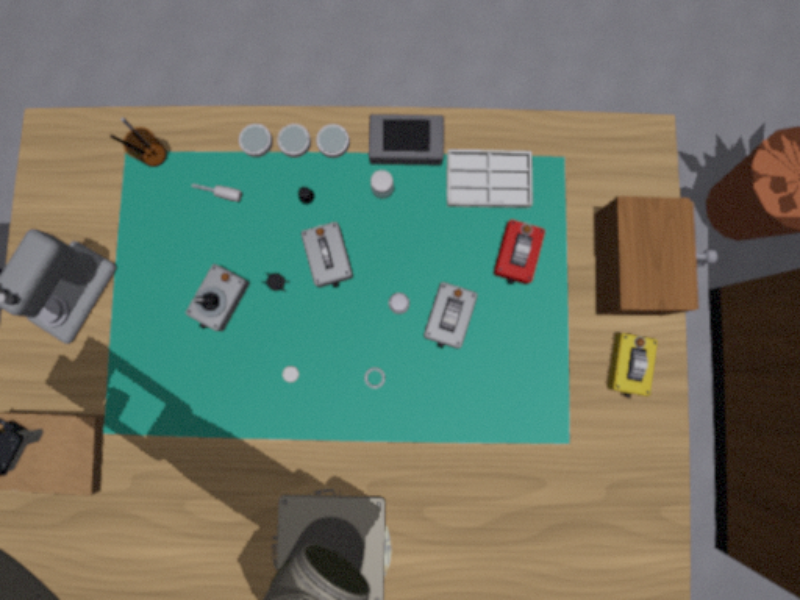

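The top view (800 px wide) shows the wide-wheel grey box at (452,315) with its lens at (458,293). The narrow wheel is at (326,255), the knob box at (217,298), and the red and yellow decoys are on the right. I'll measure the main box now.

Run:
```python
from h import *
a=cv2.imread("pics/top0.png");x0,y0,x1,y1=265,172,312,230
c=a[y0:y1,x0:x1];h=cv2.cvtColor(c,cv2.COLOR_BGR2HSV)
g=((h[...,0]<70)|(h[...,0]>100)|(h[...,1]<70)).astype(np.uint8)
g=cv2.morphologyEx(g,cv2.MORPH_OPEN,np.ones((7,7)))
ct=max(cv2.findContours(g,0,2)[0],key=cv2.contourArea);r=cv2.minAreaRect(ct);print(r)
cc=np.array(r[0])+[x0,y0];box=cv2.boxPoints(r)+[x0,y0]
print("corners",[ray("top",p,.048).round(4).tolist() for p in box],"ctr",ray("top",cc,.048))
am=((h[...,0]<18)&(h[...,1]>110)).astype(np.uint8);m=cv2.moments(am,True)
l=np.array([m['m10']/m['m00']+x0,m['m01']/m['m00']+y0]);L=ray("top",l,.056);print("lens",m['m00'],l,L)
d=np.load("pics/top0.npy");
s=np.load("pics/side0.npy")
# side crop around the box
P=arm.camera_params("side");C=ray("top",cc,.055)
v=L-C;print("yaw",np.degrees(np.arctan2(v[1],v[0])),np.linalg.norm(v[:2]))
uv=cv2.projectPoints(C[None],cv2.Rodrigues(np.array(P["world_to_cam"])[:3,:3])[0],np.array(P["world_to_cam"])[:3,3],np.array(P["intrinsics"]),np.array(P["dist_coeffs"]))[0].ravel();print(uv)
u,w=uv.astype(int);b=cv2.imread("pics/side0.png")[max(0,w-45):w+45,max(0,u-50):u+50]
cv2.imwrite("pics/c1.png",np.hstack([cv2.resize(c,None,fx=9,fy=9,interpolation=2)[:520],cv2.resize(b,(370,520),interpolation=2)])[:, :800])
```

```text
((22.832433700561523, 29.794599533081055), (25.2913875579834, 38.819339752197266), 17.10272979736328)
corners [[0.4298, -0.1797, 0.048], [0.5484, -0.2145, 0.048], [0.5259, -0.2918, 0.048], [0.4077, -0.2562, 0.048]] ctr [ 0.47762242 -0.2354461   0.048     ]
lens 10.0 [292.8 187. ] [ 0.52412719 -0.25011493  0.056     ]
yaw -17.94684915087141 0.04944764651004797
[261.5393786  210.22118019]
```

View pics/c1.png

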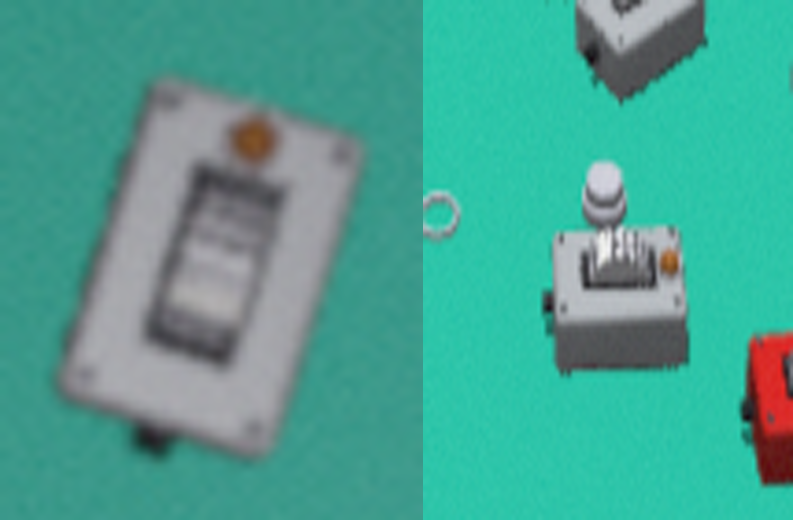

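The crops confirm the wide wheel at the box centre, about (0.478, -0.236), with the lens on the far side and a roll direction of about -17 deg. Next I'll plan the approach.

```bash
cat >> h.py <<'E'
from scipy.spatial.transform import Rotation as Rn
M=np.array([.479,-.236,.069]);YAW=np.radians(-17)
def tool():
    o=arm.get_obs();return o,np.array(o["position"]),Rn.from_quat(o["tcp_rot"]).as_matrix()
def to(target):
    o,p,R=tool();return (R.T@(np.array(target)-p)*1000).round(1)
E
python3 - <<'E'
from h import *
o,p,R=tool();print(R.round(3))
P=np.array(arm.camera_params("wrist")["world_to_cam"]);c=-P[:3,:3].T@P[:3,3]
print("cam in tool",(R.T@(c-p)).round(3),"cam z in tool",(R.T@P[2,:3]).round(2))
print("to",to([.479,-.236,.235]))
y=np.degrees(np.arctan2(R[1,1],R[0,1]));print("yaw of tool y",y,"x down; turn about tool x =", -((-17-y+90)%180-90))
E
```

```text
[[-0.001  0.452  0.892]
 [-0.001  0.892 -0.452]
 [-1.    -0.002 -0.   ]]
cam in tool [-0.149  0.    -0.078] cam z in tool [ 0.96 -0.    0.28]
to [   0.6 -593.6  534. ]
yaw of tool y 63.13971297553149 x down; turn about tool x = 80.1397129755315
```

>>> play_rows(
  commands=[
    {"travel": [0,-0.0297,0.0267],"rotation": [0,0,0],"hand": 0},
    {"travel": [0,-0.0297,0.0267],"rotation": [0,0,0],"hand": 0},
    {"travel": [0,-0.0297,0.0267],"rotation": [0,0,0],"hand": 0},
    {"travel": [0,-0.0297,0.0267],"rotation": [0,0,0],"hand": 0},
    {"travel": [0,-0.0297,0.0267],"rotation": [0,0,0],"hand": 0},
    {"travel": [0,-0.0297,0.0267],"rotation": [0,0,0],"hand": 0},
    {"travel": [0,-0.0297,0.0267],"rotation": [0,0,0],"hand": 0},
    {"travel": [0,-0.0297,0.0267],"rotation": [0,0,0],"hand": 0},
    {"travel": [0,-0.0297,0.0267],"rotation": [0,0,0],"hand": 0},
    {"travel": [0,-0.0297,0.0267],"rotation": [0,0,0],"hand": 0},
    {"travel": [0,-0.0297,0.0267],"rotation": [0,0,0],"hand": 0},
    {"travel": [0,-0.0297,0.0267],"rotation": [0,0,0],"hand": 0},
    {"travel": [0,-0.0297,0.0267],"rotation": [0,0,0],"hand": 0},
    {"travel": [0,-0.0297,0.0267],"rotation": [0,0,0],"hand": 0},
    {"travel": [0,-0.0297,0.0267],"rotation": [0,0,0],"hand": 0},
    {"travel": [0,-0.0297,0.0267],"rotation": [0,0,0],"hand": 0},
  ],
)

```text
t: 1.43
position: [0.4367, -0.1035, 0.2277]
tcp_rot: [0.156, 0.691, -0.163, 0.687]
force: [0.7, -0.0, 0.1]
gripper_width: 0.003
```

>>> play_rows(
  commands=[
    {"travel": [0,0,0],"rotation": [6.68,0,0],"hand": 0},
    {"travel": [0,0,0],"rotation": [6.68,0,0],"hand": 0},
    {"travel": [0,0,0],"rotation": [6.68,0,0],"hand": 0},
    {"travel": [0,0,0],"rotation": [6.68,0,0],"hand": 0},
    {"travel": [0,0,0],"rotation": [6.68,0,0],"hand": 0},
    {"travel": [0,0,0],"rotation": [6.68,0,0],"hand": 0},
    {"travel": [0,0,0],"rotation": [6.68,0,0],"hand": 0},
    {"travel": [0,0,0],"rotation": [6.68,0,0],"hand": 0},
    {"travel": [0,0,0],"rotation": [6.68,0,0],"hand": 0},
    {"travel": [0,0,0],"rotation": [6.68,0,0],"hand": 0},
    {"travel": [0,0,0],"rotation": [6.68,0,0],"hand": 0},
    {"travel": [0,0,0],"rotation": [6.68,0,0],"hand": 0},
  ],
)

```text
t: 2.43
position: [0.4335, -0.1138, 0.2216]
tcp_rot: [-0.574, -0.405, 0.588, -0.402]
force: [0.7, 0.6, 0.7]
gripper_width: 0.003
```

Run:
```python
from h import *
o,p,R=tool();print(o["t"],p,R.round(3),o["force"],o["joints"])
print("to",to([.479,-.236,.235]),"yaw",np.degrees(np.arctan2(R[1,1],R[0,1])))
```

```text
2.4333 [ 0.43345759 -0.11380801  0.22162794] [[-0.019  0.937 -0.348]
 [-0.007 -0.349 -0.937]
 [-1.    -0.016  0.013]] [0.67255182 0.63390933 0.72587778] [-0.36052588 -0.26805257  1.89399769 -0.01327776  1.53137397 -0.0038937 ]
to [-13.4  85.1  98.8] yaw -20.403524607998225
```

>>> play_rows(
  commands=[
    {"travel": [0,0.028,0.029],"rotation": [-3.4,0.75,0.88],"hand": 0},
    {"travel": [0,0.023,0.0345],"rotation": [0,0,0],"hand": 0},
    {"travel": [0,0.023,0.0345],"rotation": [0,0,0],"hand": 0},
    {"travel": [0,0,0],"rotation": [0,0,0],"hand": 0},
    {"travel": [0,0,0],"rotation": [0,0,0],"hand": 0},
  ],
)

```text
t: 2.85
position: [0.4721, -0.2329, 0.218]
tcp_rot: [-0.572, -0.417, 0.573, -0.413]
force: [-0.1, -0.1, -0.4]
gripper_width: 0.005
```

Run:
```python
from h import *
o,p,R=tool();print(o["t"],p,R.round(3),o["force"]);P=arm.camera_params("wrist")
im,d=arm.read_camera("wrist");cv2.imwrite("pics/w0.png",im);np.save("pics/w0.npy",d);import pickle;pickle.dump(P,open("pics/w0.pkl","wb"))
print("to",to([.479,-.236,.235]),"yaw",np.degrees(np.arctan2(R[1,1],R[0,1])))
```

```text
2.85 [ 0.47205831 -0.23289652  0.21795359] [[-0.003  0.95  -0.311]
 [ 0.004 -0.311 -0.95 ]
 [-1.    -0.005 -0.003]] [-0.10528088 -0.10948741 -0.36956458]
to [-17.3   7.7   0.8] yaw -18.137557795293308
```

View pics/w0.png

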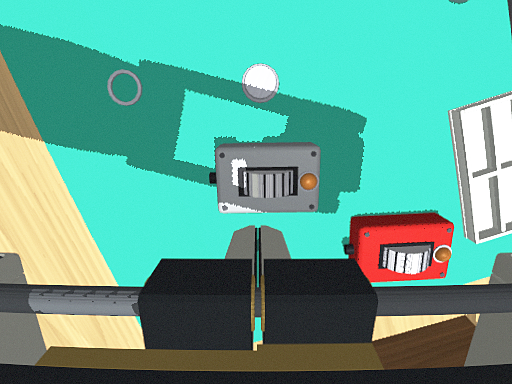

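The wrist view shows the wheel at (269,182) and the lens to its right at (309,181). The fingertips are at about (258,228) and taper, with a small gap between them. I'll zoom in for the white line.

Run:
```python
from h import *
import pickle
P=pickle.load(open("pics/w0.pkl","rb"));im=cv2.imread("pics/w0.png");d=np.load("pics/w0.npy")
print(np.array(P["intrinsics"]).round(1).tolist())
c=im[138:278,205:340];cv2.imwrite("pics/w0c.png",cv2.resize(c,None,fx=4.2,fy=4.2,interpolation=2))
# lens
h=cv2.cvtColor(im,cv2.COLOR_BGR2HSV);m=((h[...,0]<20)&(h[...,1]>120));m[:, :295]=0;m[:,325:]=0;m[:165]=0;m[200:]=0
v,u=np.nonzero(m);L=ray("wrist",[u.mean(),v.mean()],.055,P);print("lens",u.mean(),v.mean(),len(u),L)
# box top via depth
H,W=d.shape;pts=[];px=[]
for v in range(135,225):
    for u in range(205,335):
        if d[v,u]>0:
            q=deproj("wrist",[u,v],d[v,u],P);pts.append(q);px.append((u,v))
pts=np.array(pts);px=np.array(px)
for lo,hi in((.040,.054),(.0635,.075)):
    s=pts[(pts[:,2]>lo)&(pts[:,2]<hi)];mk=s[:,:2].astype(np.float32);r=cv2.minAreaRect(mk);print(lo,len(s),r,np.median(s[:,2]),s[:,2].max())
```

```text
[[287.5, 0.0, 257.4], [0.0, 287.5, 193.2], [0.0, 0.0, 1.0]]
lens 308.06976744186045 181.02325581395348 215 [ 0.52610758 -0.24899675  0.055     ]
0.04 5528 ((0.48266762495040894, -0.23681101202964783), (0.08036170899868011, 0.12058617919683456), 72.69966125488281) 0.04840249356502299 0.05397645330443117
0.0635 800 ((0.4831819236278534, -0.23677535355091095), (0.026549896225333214, 0.038316428661346436), 72.05538940429688) 0.06816694061652151 0.07172021491278167
```

View pics/w0c.png

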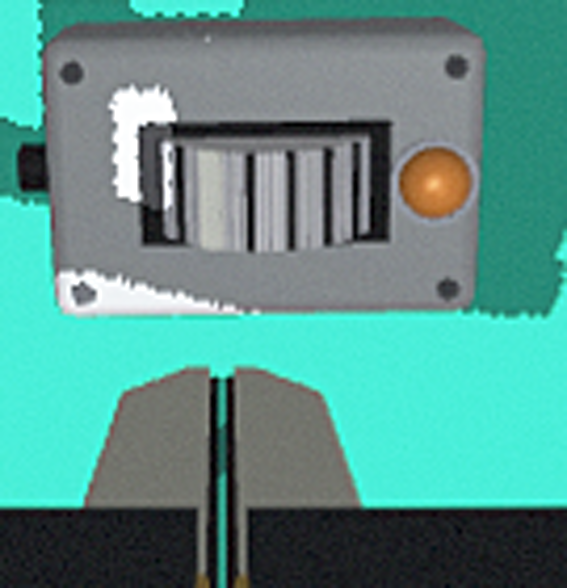

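```bash
cat >> h.py <<'E'
M=np.array([.483,-.2368,.069]);YAW=np.radians(-17.5)
E_=np.array([np.cos(YAW),np.sin(YAW),0])
A_=np.array([-np.sin(YAW),np.cos(YAW),0])
def ang(uv,P):
    a=ray("wrist",uv,.10,P);b=ray("wrist",uv,.03,P);ax=M-[0,0,.03]
    t=np.linspace(0,1,4001)[:,None];q=a+(b-a)*t-ax;x=q@E_;z=q[:,2]
    i=np.argmax(x*x+z*z<9e-4);return np.degrees(np.arctan2(x[i],z[i])),(q@A_)[i]*1000
def off():  # tip relative to main_top in (roll,axle,up) mm
    o,p,R=tool();q=p+R[:,0]*.017-M;return o,np.array([q@E_,q@A_,q[2]])*1000
E
python3 - <<'E'
from h import *
import pickle
P=pickle.load(open("pics/w0.pkl","rb"));im=cv2.imread("pics/w0.png")
for cx in(180,212,250,291,327,358): print(cx,ang([205+cx/4.2,138+200/4.2],P))
r=im[176:192,238:300].astype(int).mean(0);print(np.c_[np.arange(238,300),r.round()].astype(int).tolist())
print(off()[1],to(M-.006*E_+[0,0,.027]))
E
```

```text
180 (np.float64(-48.774432105061166), np.float64(-2.2564366746655313))
212 (np.float64(-27.819783368214075), np.float64(-0.5794586496728902))
250 (np.float64(-8.100730881473034), np.float64(0.14296992044844933))
291 (np.float64(12.088239357622296), np.float64(-0.06988390010537361))
327 (np.float64(31.842080936213385), np.float64(-1.1854435733420383))
358 (np.float64(55.792748749681586), np.float64(-3.543892010702893))
[[238, 93, 90, 86], [239, 57, 54, 54], [240, 66, 63, 61], [241, 72, 68, 67], [242, 54, 51, 50], [243, 69, 65, 66], [244, 226, 220, 218], [245, 200, 192, 190], [246, 137, 131, 129], [247, 22, 20, 20], [248, 44, 42, 41], [249, 154, 147, 145], [250, 160, 156, 154], [251, 141, 134, 132], [252, 171, 171, 170], [253, 185, 193, 190], [254, 182, 188, 186], [255, 182, 188, 185], [256, 182, 188, 185], [257, 174, 179, 177], [258, 173, 170, 168], [259, 160, 153, 152], [260, 165, 161, 160], [261, 179, 176, 174], [262, 161, 153, 153], [263, 122, 119, 120], [264, 8, 6, 6], [265, 78, 75, 74], [266, 192, 186, 185], [267, 172, 165, 164], [268, 185, 181, 181], [269, 163, 156, 155], [270, 189, 186, 186], [271, 184, 179, 177], [272, 177, 171, 169], [273, 95, 94, 94], [274, 21, 18, 18], [275, 113, 110, 108], [276, 164, 158, 156], [277, 178, 173, 172], [278, 158, 156, 153], [279, 168, 162, 160], [280, 167, 163, 162], [281, 158, 150, 148], [282, 44, 40, 42], [283, 33, 31, 30], [284, 137, 132, 133], [285, 162, 154, 152], [286, 151, 148, 147], [287, 166, 160, 160], [288, 144, 136, 134], [289, 14, 12, 12], [290, 77, 72, 71], [291, 161, 153, 151], [292, 152, 144, 141], [293, 30, 27, 26], [294, 27, 26, 25], [295, 32, 30, 28], [296, 26, 24, 24], [297, 56, 53, 52], [298, 152, 146, 142], [299, 159, 151, 147]]
[-11.93924754   0.5291033  131.77583823] [121.7   6.4   0.7]
```

The white line is at -28 deg and the black lines sit at 20 deg spacing, so it has to end at +32 deg. I'll descend to about 10 mm above the wheel.

>>> play_rows(
  commands=[
    {"travel": [0.035,0.003,0],"rotation": [0.6,0,0],"hand": 0},
    {"travel": [0.035,0.003,0.0007],"rotation": [0,0,0],"hand": 0},
    {"travel": [0.035,0,0],"rotation": [0,0,0],"hand": 0},
    {"travel": [0.008,0,0],"rotation": [0,0,0],"hand": 0},
    {"travel": [0,0,0],"rotation": [0,0,0],"hand": 0},
    {"travel": [0,0,0],"rotation": [0,0,0],"hand": 0},
  ],
)

```text
t: 3.4
position: [0.478, -0.2309, 0.105]
tcp_rot: [0.575, 0.413, -0.573, 0.412]
force: [0.6, -0.6, 0.3]
gripper_width: 0.004
```

Run:
```python
from h import *
o,q=off();print(o["t"],q,o["force"],tool()[2].round(3).tolist(),to(M-.006*E_+[0,0,.017]))
```

```text
3.4 [-6.57458418  4.13080059 19.02036074] [ 0.61368112 -0.56680324  0.27718907] [[0.001, 0.948, -0.318], [0.002, -0.318, -0.948], [-1.0, -0.0, -0.002]] [19.   0.6  4.1]
```

>>> play_rows(
  commands=[
    {"travel": [0.008,0,0.004],"rotation": [0,0,0],"hand": 0},
    {"travel": [0.006,0,0],"rotation": [0,0,0],"hand": 0},
    {"travel": [0,0,0],"rotation": [0,0,0],"hand": 0},
    {"travel": [0,0,0],"rotation": [0,0,0],"hand": 0},
  ],
)

```text
t: 3.73
position: [0.48, -0.236, 0.0967]
tcp_rot: [0.576, 0.411, -0.572, 0.416]
force: [0.4, -0.8, 0.5]
gripper_width: 0.005
```

Run:
```python
from h import *
o,q=off();print(o["t"],q,o["force"])
```

```text
3.7333 [-2.89771438 -0.17099267 10.68428041] [ 0.42910636 -0.77167375  0.45957265]
```

>>> play_rows(
  commands=[
    {"travel": [0.006,-0.003,0],"rotation": [0,0,0],"hand": 0},
    {"travel": [0.003,0,0],"rotation": [0,0,0],"hand": 0},
    {"travel": [0,0,0],"rotation": [0,0,0],"hand": 0},
  ],
)

```text
t: 3.98
position: [0.4785, -0.2361, 0.0893]
tcp_rot: [0.576, 0.409, -0.571, 0.417]
force: [0.2, -1.1, -0.9]
gripper_width: -0.001
```

Run:
```python
from h import *
o,q=off();print(o["t"],q,o["force"],o["joint_vel"].round(3))
```

```text
3.9833 [-4.27859555 -0.72018192  3.30338967] [ 0.17309073 -1.07420572 -0.85821832] [ 0.    -0.007  0.007  0.     0.004  0.   ]
```

>>> play_rows(
  commands=[
    {"travel": [0.003,-0.001,0.0],"rotation": [0,0,0],"hand": 0},
    {"travel": [0,0,0],"rotation": [0,0,0],"hand": 0},
  ],
)

```text
t: 4.15
position: [0.4777, -0.236, 0.0864]
tcp_rot: [0.576, 0.409, -0.571, 0.417]
force: [0.2, -0.1, -0.3]
gripper_width: 0.007
```

>>> play_rows(
  commands=[
    {"travel": [0.002,0,0],"rotation": [0,0,0],"hand": 0},
  ],
)

```text
t: 4.23
position: [0.4782, -0.2363, 0.085]
tcp_rot: [0.576, 0.409, -0.571, 0.418]
force: [-0.8, 1.4, 5.3]
gripper_width: 0.003
```

Run:
```python
from h import *
o,q=off();print(o["t"],q,o["force"],tool()[2].round(3).tolist())
```

```text
4.2333 [-4.52015386 -0.9889675  -1.03316244] [-0.82333403  1.39284728  5.31438714] [[0.014, 0.948, -0.317], [-0.006, -0.317, -0.948], [-1.0, 0.015, 0.001]]
```

>>> play_rows(
  commands=[
    {"travel": [0.0003,0.003,0],"rotation": [0,0,0],"hand": 0},
    {"travel": [0.0003,0.003,0],"rotation": [0,0,0],"hand": 0},
  ],
)

```text
t: 4.4
position: [0.4842, -0.2383, 0.0851]
tcp_rot: [0.577, 0.409, -0.571, 0.418]
force: [-0.6, 1.5, 5.1]
gripper_width: 0.007
```

>>> play_rows(
  commands=[
    {"travel": [0.0003,0.003,0],"rotation": [0,0,0],"hand": 0},
    {"travel": [0,0,0],"rotation": [0,0,0],"hand": 0},
  ],
)

```text
t: 4.57
position: [0.4884, -0.2395, 0.0859]
tcp_rot: [0.577, 0.408, -0.57, 0.418]
force: [0.1, 1.0, 3.5]
gripper_width: 0.007
```

```bash
cat > look.py <<'E'
from h import *
import sys,pickle
o,q=off();P=arm.camera_params("wrist");print(o["t"],q.round(1),o["force"].round(1))
im,d=arm.read_camera("wrist");n=sys.argv[1];cv2.imwrite(f"pics/{n}f.png",im);pickle.dump(P,open(f"pics/{n}.pkl","wb"))
T=np.array(P["world_to_cam"])
def pr(X): return cv2.projectPoints(np.array([X]),cv2.Rodrigues(T[:3,:3])[0],T[:3,3],np.array(P["intrinsics"]),np.array(P["dist_coeffs"]))[0].ravel()
u,v=pr(M).astype(int);y0=max(0,v-60);x0=max(0,u-80);c=im[y0:v+60,x0:u+80];print("crop",x0,y0,"top px",u,v)
cv2.imwrite(f"pics/{n}.png",cv2.resize(c,None,fx=4.5,fy=4.5,interpolation=2))
E
python3 look.py w1
```

```text
4.5667 [ 6.2 -1.  -0.1] [0.1 1.  3.5]
crop 166 177 top px 246 237
```

View pics/w1.png

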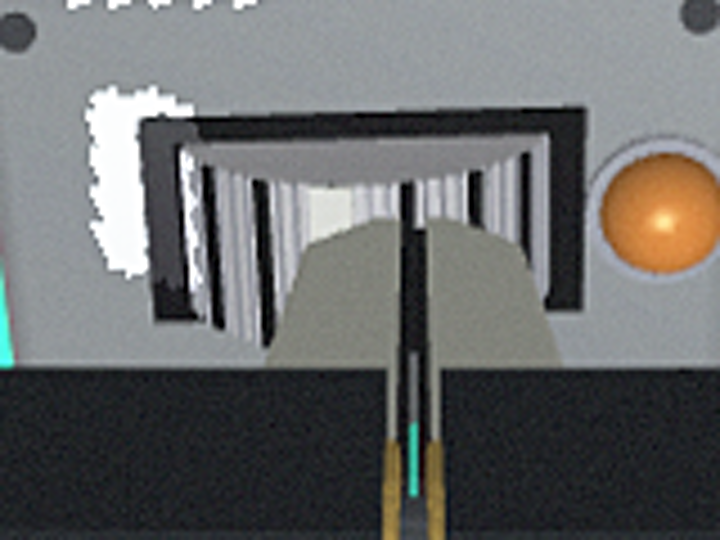

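The white line is at crop (333,208), just left of the fingertips. The wheel followed the drag, and I'll compute the angle.

Run:
```python
from h import *
import pickle
P=pickle.load(open("pics/w1.pkl","rb"))
for x,y in((333,208),(262,210),(408,200),(475,200)): print(x,ang([166+x/4.5,177+y/4.5],P))
```

```text
333 (np.float64(-7.453550077596188), np.float64(9.490550427760997))
262 (np.float64(-28.04480264149188), np.float64(8.085265419308147))
408 (np.float64(12.548186439385265), np.float64(10.231417817894947))
475 (np.float64(32.36786080434786), np.float64(8.393575817024427))
```

One click is done: 20.5 deg for 10.7 mm of drag. I'll lift, go back, and repeat.

>>> play_rows(
  commands=[
    {"travel": [-0.006,0,0],"rotation": [0,0,0],"hand": 0},
    {"travel": [-0.002,0,0],"rotation": [0,0,0],"hand": 0},
    {"travel": [0,-0.0055,0.0005],"rotation": [0,0,0],"hand": 0},
    {"travel": [0,-0.0055,0.0005],"rotation": [0,0,0],"hand": 0},
    {"travel": [0,0,0],"rotation": [0,0,0],"hand": 0},
    {"travel": [0,0,0],"rotation": [0,0,0],"hand": 0},
  ],
)

```text
t: 5.12
position: [0.4747, -0.236, 0.093]
tcp_rot: [0.576, 0.409, -0.571, 0.418]
force: [0.5, -0.1, 0.6]
gripper_width: 0.004
```

Run:
```python
from h import *
o,q=off();print(o["t"],q,o["force"],tool()[2].round(3).tolist())
```

```text
5.1167 [-7.87049674 -1.78226063  7.02695859] [ 0.49302472 -0.13261084  0.64910335] [[0.013, 0.948, -0.317], [-0.005, -0.317, -0.948], [-1.0, 0.014, 0.001]]
```

>>> play_rows(
  commands=[
    {"travel": [0.004,0.002,-0.001],"rotation": [0,0,0],"hand": 0},
    {"travel": [0.0015,0,0],"rotation": [0,0,0],"hand": 0},
    {"travel": [0,0,0],"rotation": [0,0,0],"hand": 0},
  ],
)

```text
t: 5.37
position: [0.4766, -0.2356, 0.0867]
tcp_rot: [0.576, 0.409, -0.571, 0.417]
force: [0.5, -0.1, 0.3]
gripper_width: 0.009
```

Run:
```python
from h import *
o,q=off();print(o["t"],q,o["force"])
```

```text
5.3667 [-6.1961274  -0.76737777  0.68987989] [ 0.53563713 -0.12618293  0.25706413]
```

>>> play_rows(
  commands=[
    {"travel": [0.0023,0,0],"rotation": [0,0,0],"hand": 0},
  ],
)

```text
t: 5.45
position: [0.477, -0.2358, 0.0847]
tcp_rot: [0.577, 0.409, -0.571, 0.417]
force: [-0.5, 0.4, 5.7]
gripper_width: 0.006
```

Run:
```python
from h import *
o,q=off();print(o["t"],q,o["force"])
```

```text
5.45 [-5.80777284 -0.83102899 -1.34107066] [-0.47714383  0.40108232  5.70780942]
```

>>> play_rows(
  commands=[
    {"travel": [0.0003,0.003,0],"rotation": [0,0,0],"hand": 0},
    {"travel": [0.0004,0.003,0],"rotation": [0,0,0],"hand": 0},
  ],
)

```text
t: 5.62
position: [0.4832, -0.2377, 0.0845]
tcp_rot: [0.577, 0.409, -0.571, 0.418]
force: [-0.9, 1.9, 5.8]
gripper_width: 0.005
```

>>> play_rows(
  commands=[
    {"travel": [0.0005,0.003,0],"rotation": [0,0,0],"hand": 0},
    {"travel": [0.0003,0,0],"rotation": [0,0,0],"hand": 0},
  ],
)

```text
t: 5.78
position: [0.4879, -0.2392, 0.0852]
tcp_rot: [0.577, 0.408, -0.57, 0.418]
force: [0.4, 0.6, 5.2]
gripper_width: 0.001
```

```bash
python3 look.py w2
```

```text
5.7833 [ 5.7 -0.8 -0.8] [0.4 0.6 5.2]
crop 167 177 top px 247 237
```

View pics/w2.png

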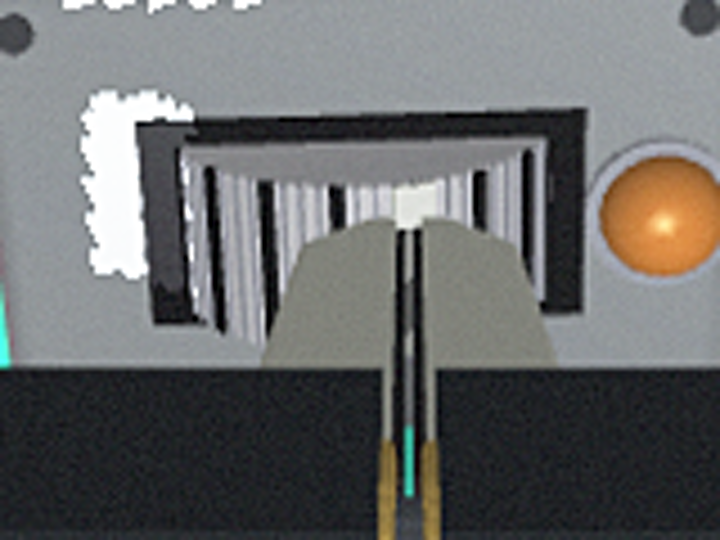

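The white line is now at crop (413,205), about two clicks on. I'll lift and return for the third stroke.

>>> play_rows(
  commands=[
    {"travel": [-0.006,0,0],"rotation": [0,0,0],"hand": 0},
    {"travel": [-0.002,0,0],"rotation": [0,0,0],"hand": 0},
    {"travel": [0,-0.0045,0.0],"rotation": [0,0,0],"hand": 0},
    {"travel": [0,-0.0045,0.0],"rotation": [0,0,0],"hand": 0},
    {"travel": [0,0,0],"rotation": [0,0,0],"hand": 0},
    {"travel": [0,0,0],"rotation": [0,0,0],"hand": 0},
  ],
)

```text
t: 6.33
position: [0.4786, -0.236, 0.0934]
tcp_rot: [0.577, 0.408, -0.57, 0.418]
force: [0.5, -0.2, -0.1]
gripper_width: 0.002
```

Run:
```python
from h import *
import pickle
P=pickle.load(open("pics/w2.pkl","rb"))
for x,y in((338,205),(413,205),(265,210),(480,200)): print(x,ang([167+x/4.5,177+y/4.5],P))
o,q=off();print(o["t"],q,o["force"])
```

```text
338 (np.float64(-5.890843528327606), np.float64(10.405212131941996))
413 (np.float64(14.00139916525775), np.float64(9.844489514701426))
265 (np.float64(-26.71734224907142), np.float64(8.658717241845181))
480 (np.float64(34.14512954219738), np.float64(8.613389878597308))
6.3333 [-4.18767639 -0.5841343   7.35663465] [ 0.52724871 -0.20835733 -0.10796517]
```

>>> play_rows(
  commands=[
    {"travel": [0.004,-0.0005,0],"rotation": [0,0,0],"hand": 0},
    {"travel": [0.0018,0,0],"rotation": [0,0,0],"hand": 0},
    {"travel": [0,0,0],"rotation": [0,0,0],"hand": 0},
  ],
)

```text
t: 6.58
position: [0.4776, -0.2356, 0.0865]
tcp_rot: [0.577, 0.408, -0.571, 0.418]
force: [0.3, -0.4, 0.5]
gripper_width: 0.007
```

>>> play_rows(
  commands=[
    {"travel": [0.0022,0,0],"rotation": [0,0,0],"hand": 0},
  ],
)

```text
t: 6.67
position: [0.4778, -0.2358, 0.0846]
tcp_rot: [0.577, 0.408, -0.57, 0.418]
force: [-1.7, 1.2, 6.6]
gripper_width: 0.004
```

Run:
```python
from h import *
o,q=off();print(o["t"],q,o["force"])
```

```text
6.6667 [-4.9792752  -0.5970055  -1.43100181] [-1.71620503  1.19807796  6.62311921]
```

>>> play_rows(
  commands=[
    {"travel": [0.0003,0.003,0],"rotation": [0,0,0],"hand": 0},
    {"travel": [0.0003,0.003,0],"rotation": [0,0,0],"hand": 0},
  ],
)

```text
t: 6.83
position: [0.4839, -0.2377, 0.0846]
tcp_rot: [0.577, 0.408, -0.57, 0.418]
force: [-0.4, 1.6, 6.3]
gripper_width: 0.004
```

>>> play_rows(
  commands=[
    {"travel": [0.0004,0.0018,0],"rotation": [0,0,0],"hand": 0},
    {"travel": [0.0003,0,0],"rotation": [0,0,0],"hand": 0},
  ],
)

```text
t: 7.0
position: [0.4873, -0.2388, 0.0853]
tcp_rot: [0.578, 0.407, -0.57, 0.419]
force: [-1.1, 0.6, 5.3]
gripper_width: 0.007
```

```bash
python3 look.py w3
```

```text
7.0 [ 5.1 -0.6 -0.7] [-1.1  0.6  5.3]
crop 168 178 top px 248 238
```

View pics/w3.png

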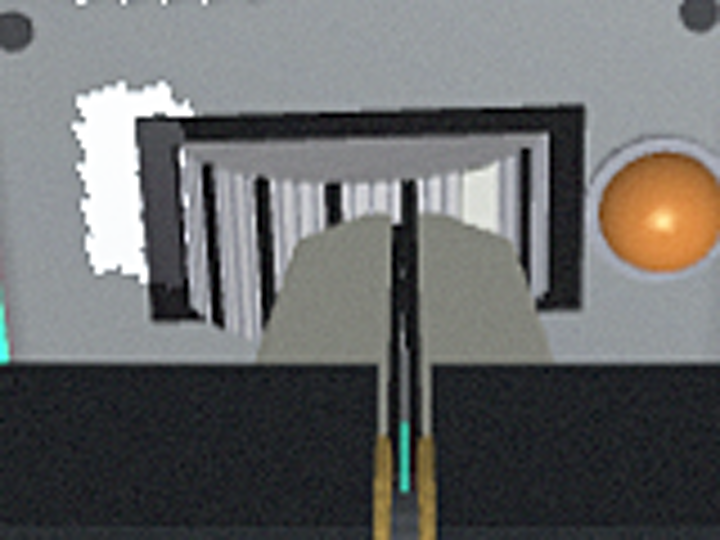

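The white line is at crop (481,200), three clicks on. I'll lift straight up to the first measuring height and check from there.

>>> play_rows(
  commands=[
    {"travel": [-0.006,0,0],"rotation": [0,0,0],"hand": 0},
    {"travel": [-0.02,0,0],"rotation": [0,0,0],"hand": 0},
    {"travel": [-0.035,0,0],"rotation": [0,0,0],"hand": 0},
    {"travel": [-0.035,-0.006,0],"rotation": [0,0,0],"hand": 0},
    {"travel": [-0.03,-0.006,0],"rotation": [0,0,0],"hand": 0},
    {"travel": [0,0,0],"rotation": [0,0,0],"hand": 0},
    {"travel": [0,0,0],"rotation": [0,0,0],"hand": 0},
    {"travel": [0,0,0],"rotation": [0,0,0],"hand": 0},
  ],
)

```text
t: 7.72
position: [0.4723, -0.2334, 0.216]
tcp_rot: [0.577, 0.409, -0.57, 0.418]
force: [-0.0, 0.1, -0.1]
gripper_width: 0.005
```

```bash
python3 look.py w4
python3 - <<'E'
from h import *
import pickle
P=pickle.load(open("pics/w3.pkl","rb"))
for x,y in((333,205),(408,203),(481,200)): print(x,ang([168+x/4.5,178+y/4.5],P))
E
```

```text
7.7167 [-1.09e+01  1.00e-01  1.30e+02] [-0.   0.1 -0.1]
crop 185 125 top px 265 185
333 (np.float64(-7.235633901919943), np.float64(9.888228867370115))
408 (np.float64(12.678593224505088), np.float64(9.712980252459037))
481 (np.float64(34.65629667111094), np.float64(8.006174658600731))
```

View pics/w4.png

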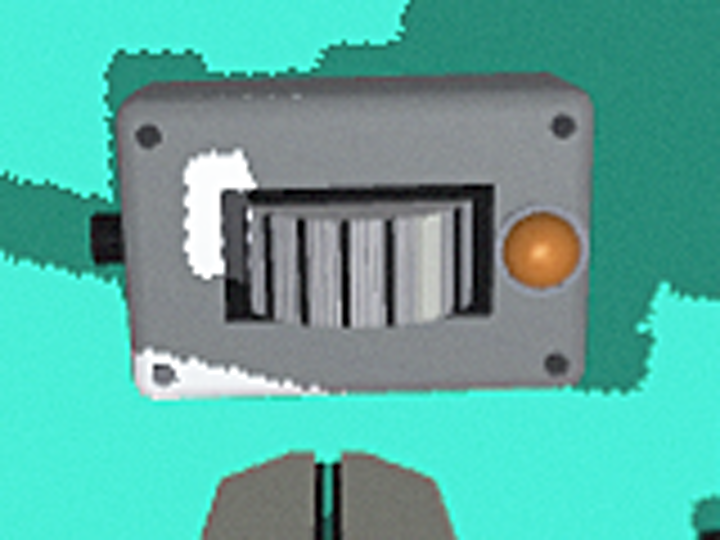

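The finger is clear and the white line is at crop (429,265), with black lines at 302, 347, 388 and 462.

Run:
```python
from h import *
import pickle
P=pickle.load(open("pics/w4.pkl","rb"))
for x,y in((302,268),(347,268),(388,268),(429,265),(462,260)): print(x,ang([185+x/4.5,125+y/4.5],P))
im=cv2.imread("pics/w4f.png")
P0=pickle.load(open("pics/w0.pkl","rb"));im0=cv2.imread("pics/w0.png")
for nm,p,i,v in(("w0",P0,im0,186),("w4",P,im,184)):
    g=i[v-4:v+5].mean((0,2));dk=[u for u in range(242,302) if g[u]<90 and g[u]<=g[u-1] and g[u]<g[u+1]]
    for u in dk:
        w=np.arange(u-2,u+3);k=np.clip(150-g[w],0,None);c=(w*k).sum()/k.sum();print(nm,round(c,2),round(ang([c,v],p)[0],1))
```

```text
302 (np.float64(-27.81690990897804), np.float64(0.3728577254180882))
347 (np.float64(-6.331210329608145), np.float64(0.9946332147429875))
388 (np.float64(12.416562743296986), np.float64(0.6398970525067239))
429 (np.float64(33.607402123450484), np.float64(0.035350460107524635))
462 (np.float64(58.96830957002015), np.float64(-1.3496256582529864))
w0 241.51 -23.8
w0 247.39 -50.4
w0 264.23 -8.7
w0 273.92 11.3
w0 282.63 31.3
w0 289.27 51.7
w0 293.96 21.1
w0 295.41 22.3
w4 244.22 -49.3
w4 251.78 -28.6
w4 261.3 -8.0
w4 271.08 12.1
w4 286.24 52.5
w4 290.92 21.0
w4 291.79 21.7
```

Line to line, the wheel moved 60.8 deg (lines at -8.7/11.3 before and -8.0/12.1 now), which is three clicks. The arm is clear, so I'll hand in.

```bash
python3 -c "
from plant import arm
print(arm.get_obs()['force']);print(arm.hand_in())"
```

```text
[ 0.21250941 -0.26881107  0.11829961]
the job is handed in; nothing more can be done
None
```

I rolled the wide main-light thumbwheel three clicks towards its lens, lifted the finger about 130 mm clear, and handed the job in about 8 s into the 35 s allowed.

- **How it was done:** three strokes of about 10–11.5 mm with the shut fingertips, pressing at about 5–7 N. I lifted and went back between strokes.
- **Wheel angle:** the white line went from about -28 deg to about +33 deg. Comparing the black lines before and after gives about 60.8 deg turned, with 60 asked. Reading the white line by eye gave 61.4 deg from above and 62.5 deg with the finger still pressing, so the reading is good to a degree or two.
- **Contact:** the force reading was about zero after the lift.
- **Other dimmer:** I did not go near the narrow wheel, the knob box or the red and yellow look-alikes. I took no final picture of them.

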